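Load the steam cooker and snap its lid shut

ROBOT

A 6-joint arm with a two-finger parallel gripper is mounted at the origin on the work surface. World frame = base frame: x ahead of the robot, y to its left, z up, the work surface at z = 0. Lengths are in m, angles in rad, forces in N, time in s.
With the tool pointing down it reaches from about 0.325 to 0.9 m from the base axis. Payload 3.5 kg.
Tool frame: the origin (TCP) lies on the centre line of the jaws, within the pads' length; the fingertips stand 14 mm ahead of it and the grasp point (between the pads) lies 5 mm behind it; z points along the fingers, y is the direction in which the jaws open and shut (so a half turn about z gives the same grasp; the last joint's range is limited). The gripper opens to 85 mm and grips with 20 to 120 N. Pads are 22 mm wide; open, the fingers measure 114 mm over their backs; the gripper's body (76 mm by 85 mm) begins 54 mm behind the grasp point. The pads swing forward as they close: fully open they stand 13 mm farther back than shut.
Start: joints at [-1.316, 0.276, -0.026, 1.268, 0, 1.467], TCP at [0.219, -0.585, 0.245] pointing down, gripper open.
Joint ranges: [-3.12, 3.12], [-0.85, 1.88], [-1.08, 1.24], [-1.95, 2.15], [-1.57, 1.53], [-3.14, 3.14]. Speed limits (rad/s): [2.57, 2.57, 3.14, 3.14, 3.14, 3.14].

INTERFACE

Orientations are given as a unit quaternion [x, y, z, w].
In Python, from workcell import ctrl, optics, ticket gives the robot as it stands.
- The arm moves only by the tool jog_arm, never from a script. Its argument "motion" is one flat list of numbers, 6 for each row, row after row: the shift along the tool's x, y, z in mm, then the turn, a rotation vector about the tool's x, y, z in degrees. A call has 1 to 12 rows; each row shifts and turns the commanded pose from where the row before left it, along the tool's axes as they then stand; what a row does not reach is not made up. A row lasts 1/10 s, in which the tool goes at most 50 mm and 8.59 degrees, less where a joint would pass 70% of its speed; a pose out of reach is approached as far as the arm can. A call with a gripper value outside its range is refused whole. "hand" is the closure, from -1 (fully open) to 1 (shut), set as the call begins (left out, the last holds). The fingers move at their own pace and stop on an object; "squeeze" is the grip in N (left out, the last holds). Time passes only in rows, so rows that do not move let the fingers close. It gives the time, the measured TCP pose, the force and the opening at its end, in the units of the state.
- ctrl.sense(): the state, without advancing time (a new reading comes with each control period).
- optics.camera(name): name is "scene" or "top" or "wrist"; returns (picture, depth): 384x512x3 uint8, blue, green, red; 384x512 float32, m along the optical axis (not along the pixel's ray), 0 where there is no reading.
- optics.camera_params(name): a dict with "intrinsics" (3x3 intrinsics, pixels), "R" (3x3) and "t" (3): a world point X has camera coordinates R X + t. Camera axes: x right, y down, z forward; pixel columns grow to the right and rows downward; lengths in m; the calibration is good to about 2 mm. A picture is of the moment at which its call begins: read the wrist's pose just before it. camera_params takes no time and is no camera call; for the wrist camera it gives the pose at the moment of the call.
- ticket.job_done(): hands the job in, once; it reports no verdict.
The state is a dict: "time_s": time; "q": joint angles; "joint_vel": joint speeds; "joint_torque": joint torques, N m; "ee_pos": TCP position; "tcp_rot": TCP orientation; "wrist_force": force on the tool from outside, world axes, zero at the start; "ft_torque": the same for the moment, N m; "opening": opening from 0.0 (shut) to 1.0 (fully open).
Only numpy, scipy, OpenCV 4.12 (cv2) and the standard library are available. Lean on these libraries where they do the work, as an engineer would, in place of code of your own. Each camera call takes 0.05 s, during which the arm holds its last target. There are 200 camera calls.

TASK

Stand the small white handleless cup upright in the round wire nest inside the open steam cooker, setting it down gently, and let go of it. Then swing the lid over and press its front edge down against the rubber seal until the catch snaps and the lid stays shut by itself; never push on the lid with more than 30 N. Leave the other things on the counter where they are.

Things in the scene. Friction and masses are not known exactly. Their poses are not given: they have to be found in the camera images.
- cup_center (a point): Small white ceramic cup without handle: round, 56 mm across at the rim, 50 mm high, walls 4 mm, about 0.14 kg, standing loose on the counter left or right of the cooker. The point is on its axis, half-way up (25 mm above its underside). z along its axis.
- nest (a point): Place for the cup: centre of a steel wire ring on the cooker's inner floor, 20 mm above the counter. The wire stands 3 mm high; the ring is 66 mm across inside. x points from the cooker's front (catch) to its back (hinge), y to its left, z up. Clear space from this point inside the cooker: 45 mm to the front wall, 101 mm to the back wall, 88 mm to either side wall.
- cooker: Steam cooker, an open-topped metal tub: 170 mm (x, front to back) by 200 mm (y), wall tops 85 mm above the counter, walls 12 mm. Heavy, does not move. Origin under its centre, x from front to back, z up. A black catch housing (52 mm wide) sticks out 32 mm from the middle of its front.
- lid_hinge (a point): Middle of the lid's hinge line, 88 mm above the counter, at the cooker's back. Turns with the lid: y is the hinge line, -x runs along the lid's underside to its front edge, z out of its outer face. The lid is a plate 195 mm long from the hinge line, 196 mm wide, 10 mm thick (underside at z = 0), 0.2 kg; a tongue 176 mm from the hinge hangs 25 mm below the underside.
- thumb_pad (a point): Middle of the top face of the black thumb pad (26 by 60 mm, raised 4 mm) on the lid's outer face, 176 mm from the hinge line and 14 mm from the underside; turns with the lid, axes as lid_hinge. It lies right over the catch: press here.
- lid (a joint): Lid angle, rad: 0 = level, grows as it opens; found standing at 1.40 to 1.52. The stiff hinge keeps it at any angle (0.2 N m). It meets the catch at 0.10 to 0.16, the seal at 0.085. The catch snaps somewhere from 0.06 down to 0.005 (its height is worn and cannot be measured beforehand) and then holds the lid at 0.008 to 0.063. About 1.6 mm of travel further down is a rigid stop, where the force climbs steeply.
- seal (a joint): Springy rubber seal frame round the tub's rim, hinged with the lid: 0.085 = free, less = squeezed (same angle as the lid pressing on it). Its resistance at the thumb pad grows evenly from about 3.5 N at 0.085 to 13.5 N at 0; with the catch the push needed to snap is 5 to 16 N. A lid let go before the snap is pushed back up to about 0.085.
- mug: Bystander: white mug with a handle, 80 mm across, 95 mm high, loose, on the other side of the cooker from the cup; origin under its centre.
- spice_jar: Bystander: small amber jar, 44 mm across, 85 mm high, loose; origin under its centre.
- bowl: Bystander: white bowl, 124 mm across, 55 mm high, loose; origin under its centre.
- spoon: Bystander: wooden spoon lying on the counter near the robot, loose.
Mind the look-alikes: they are no part of the job. What is shaped like the part that bears cup_center but green or purple is not meant.

How it is judged:
By the outcome, as a careful person would: the job done as asked, in the order asked, and still so for the second after the job is handed in, with the robot touching nothing.
It also fails if it takes over 72 s, if anything falls off the work surface, if the arm or the gripper's body presses on something with over 40 N, if the wrist force passes 120 N, or if a joint passes its speed limit or range.

## Working session

There is one attempt and no reset: what is moved stays moved. The work goes in short steps, Python scripts to look and compute and a tool call to move; the robot and the scene stay as the last step left them, time stands still between calls to the robot, and variables do not carry over. Pictures are saved under pics/ and viewed, about 8 in all and at most 12, crops included, and the job is handed in when it is done.

Besides the shell and the picture viewer there is one more tool, called after "Request:" as name(argument=value, ...) on one line, values as JSON. jog_arm: Moves the arm, as the interface text tells. Its arguments: {"type":"object","properties":{"motion":{"type":"array","items":{"type":"number"}},"hand":{"type":"number"},"squeeze":{"type":"number"}},"required":["motion"]}

```bash
mkdir -p pics; ls; cat > h.py <<'E'
import numpy as np, cv2
from workcell import ctrl, optics, ticket
def snap(n,f):
    P=optics.camera_params(n); im,d=optics.camera(n); cv2.imwrite(f'pics/{f}.png',im); np.savez(f'pics/{f}.npz',d=d,K=P['intrinsics'],R=P['R'],t=P['t']); return im,d,P
def ray(P,u,v):
    K,R,t=P['intrinsics'] if 'intrinsics' in P else P['K'],P['R'],np.array(P['t'])
    c=-R.T@t; r=R.T@np.linalg.inv(K)@np.array([u,v,1.]); return c,r
def onz(P,u,v,z):
    c,r=ray(P,u,v); return c+r*(z-c[2])/r[2]
def pt(P,d,u,v):
    c,r=ray(P,u,v); return c+r*d[int(v),int(u)]
E
python3 - <<'E'
from h import *
np.set_printoptions(precision=4,suppress=True)
a,_,P=snap('scene','s0');b,_,Q=snap('top','t0')
s=ctrl.sense();print(s['time_s'],s['ee_pos'],s['tcp_rot'],s['opening'])
for p in(P,Q):print(-p['R'].T@p['t'],p['R'][2])
E
```

```text
pics
0.1 [ 0.2187 -0.5848  0.2443] [ 0.984   0.1779 -0.0001 -0.001 ] 1.0001892507475418
[1.0387 0.4008 0.6141] [-0.6147 -0.4657 -0.6367]
[0.3156 0.0229 1.0204] [ 0.2359  0.0119 -0.9717]
```

View pics/s0.png

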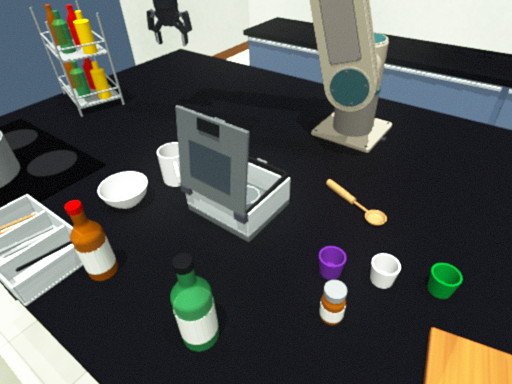

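View pics/t0.png

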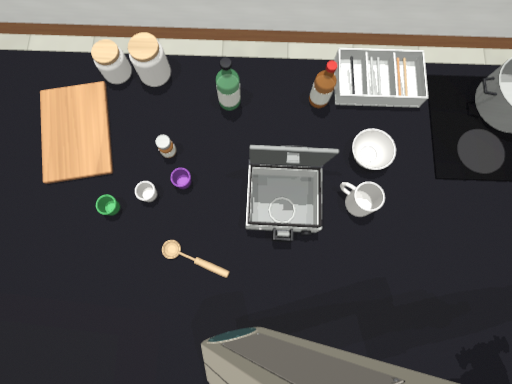

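Scene and top both show the white handleless cup at scene (385,270) / top (146,192). Look-alikes are the purple cup (332,262)/(181,178), the green cup (445,280)/(108,205) and the white mug with a handle (364,198 top). The white one without a handle, between purple and green, is the one meant. The nest ring is at top (283,211), the catch at (283,235), and the lid stands open at the back.

```bash
python3 - <<'E'
from h import *
np.set_printoptions(precision=4,suppress=True)
def load(f):
    return cv2.imread(f'pics/{f}.png'),dict(np.load(f'pics/{f}.npz'))
def pc(P):
    v,u=np.mgrid[:384,:512]; r=np.stack([u,v,np.ones_like(u)],-1)@np.linalg.inv(P['K']).T*P['d'][...,None]
    return (r-P['t'])@P['R']
b,T=load('t0'); a,S=load('s0')
for nm,I,P,(x0,y0,x1,y1) in (('t',b,T,(130,178,162,208)),('s',a,S,(364,248,406,292))):
    W=pc(P)[y0:y1,x0:x1].reshape(-1,3); c=I[y0:y1,x0:x1].reshape(-1,3).astype(int)
    m=(c.min(1)>90)&(W[:,2]>.01); w=W[m]; print(nm,m.sum(),w.min(0),w.max(0),np.percentile(w[:,2],[5,50,95]))
    r=w[w[:,2]>w[:,2].max()-.006]; print('rim',(r.min(0)+r.max(0))/2,np.ptp(r,axis=0))
# cooker: points with z 0.075..0.1 
W=pc(T); R=W[140:245,235:335].reshape(-1,3)
m=(R[:,2]>.078)&(R[:,2]<.090); q=R[m][:,:2].astype(np.float32); print('rimrect',cv2.minAreaRect(q),m.sum())
m=(R[:,2]>.15); l=R[m]; print('lid',l.min(0),l.max(0))
for u,v in((283,211),(283,235),(249,170),(321,170),(246,230),(321,230)): print(u,v,onz(T,u,v,.0215),onz(T,u,v,.085),W[v,u])
for nm,(x0,y0,x1,y1) in dict(mug=(340,178,385,218),bowl=(350,128,398,170),jar=(155,132,178,160),spoon=(160,238,232,280),purple=(168,166,194,190),green=(94,192,122,218)).items():
    w=W[y0:y1,x0:x1].reshape(-1,3); w=w[w[:,2]>.006]; print(nm,w.min(0),w.max(0))
big=cv2.resize(b[150:250,100:350],None,fx=3.2,fy=3.2,interpolation=3); cv2.imwrite('pics/t0c.png',big)
E
```

```text
t 250 [0.3156 0.0229 0.0104] [0.561  0.3473 1.0204] [0.0134 0.0405 0.0533]
rim [0.3156 0.0229 1.0204] [0. 0. 0.]
s 749 [0.5079 0.2914 0.0101] [1.0387 0.4008 0.6141] [0.0132 0.0368 0.0519]
rim [1.0387 0.4008 0.6141] [0. 0. 0.]
rimrect ((0.5111455917358398, -0.06568656116724014), (0.20029811561107635, 0.20195233821868896), 89.16470336914062) 714
lid [ 0.3156 -0.163   0.15  ] [0.6058 0.0307 1.0204]
283 211 [ 0.4945 -0.0699  0.0215] [ 0.4831 -0.064   0.085 ] [ 0.4947 -0.0701  0.0202]
283 235 [ 0.4267 -0.0708  0.0215] [ 0.4196 -0.0648  0.085 ] [ 0.4203 -0.0654  0.0789]
249 170 [0.612  0.0305 0.0215] [0.5932 0.03   0.085 ] [0.5926 0.03   0.0868]
321 170 [ 0.6194 -0.179   0.0215] [ 0.6001 -0.1662  0.085 ] [ 0.6008 -0.1666  0.0827]
246 230 [0.4369 0.0328 0.0215] [0.4292 0.0322 0.085 ] [0.4393 0.033  0.0018]
321 230 [ 0.4444 -0.1768  0.0215] [ 0.4362 -0.1641  0.085 ] [ 0.447  -0.1808  0.0014]
mug [ 0.3156 -0.3279  0.006 ] [0.6008 0.0229 1.0204]
bowl [ 0.3156 -0.4031  0.006 ] [0.7422 0.0229 1.0204]
jar [0.3156 0.0229 0.006 ] [0.7243 0.3092 1.0204]
spoon [0.3061 0.0229 0.006 ] [0.4026 0.2689 1.0204]
purple [0.3156 0.0229 0.006 ] [0.6223 0.2525 1.0204]
green [0.3156 0.0229 0.006 ] [0.5198 0.4572 1.0204]
```

View pics/t0c.png

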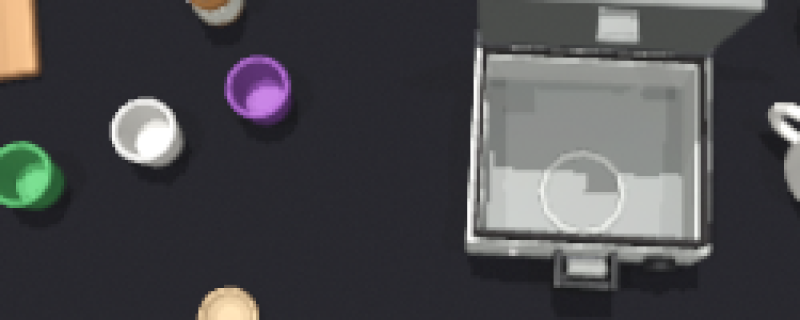

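The crop shows the white cup at crop (147,130), open, round and without a handle, between green and purple. It is confirmed as the target. Next I refine the numbers.

```bash
cat >> h.py <<'E'
np.set_printoptions(precision=4,suppress=True)
def load(f): return cv2.imread(f'pics/{f}.png'),dict(np.load(f'pics/{f}.npz'))
def pc(P):
    v,u=np.mgrid[:384,:512]; d=P['d']; r=np.stack([u,v,np.ones_like(u)],-1)@np.linalg.inv(P['K']).T*d[...,None]
    W=(r-P['t'])@P['R']; W[d<=0]=np.nan; return W
def circ(q):
    A=np.c_[2*q,np.ones(len(q))]; s=np.linalg.lstsq(A,(q**2).sum(1),rcond=None)[0]; return s[:2],np.sqrt(s[2]+s[0]**2+s[1]**2)
E
python3 - <<'E'
from h import *
b,T=load('t0'); a,S=load('s0'); W=pc(T); V=pc(S)
def box(W,x0,y0,x1,y1,zlo=.006):
    w=W[y0:y1,x0:x1].reshape(-1,3); w=w[~np.isnan(w[:,0])]; return w[w[:,2]>zlo]
for nm,bx in dict(cup=(130,178,162,208),mug=(340,178,385,218),jar=(155,132,178,160),spoon=(160,238,232,280),purple=(168,166,194,190),green=(94,192,122,218)).items():
    w=box(W,*bx); print(nm,w.min(0),w.max(0))
for nm,w in(('t',box(W,130,178,162,208)),('s',box(V,364,248,406,292))):
    print(nm,[np.r_[(w[(w[:,2]>z)&(w[:,2]<z+.006)][:,:2].min(0)+w[(w[:,2]>z)&(w[:,2]<z+.006)][:,:2].max(0))/2, np.ptp(w[(w[:,2]>z)&(w[:,2]<z+.006)][:,:2],axis=0)] for z in(.03,.046)], np.percentile(w[:,2],98))
# rim ellipse centre by mask, both views -> triangulate
# ring mask inside cooker by brightness
x0,y0,x1,y1=262,192,304,228; g=b[y0:y1,x0:x1].min(2); r=cv2.morphologyEx(g,cv2.MORPH_TOPHAT,np.ones((5,5),np.uint8)); v,u=np.nonzero(r>40)
q=np.array([onz(T,x0+i,y0+j,.0215) for i,j in zip(u,v)])[:,:2]
for k in range(4):
    c,R=circ(q); e=np.abs(np.hypot(*(q-c).T)-R); print('ring',c,R,len(q)); q=q[e<max(.004,np.median(e)*2)]
# lid plane and rim lines
w=box(W,240,140,340,170,.10); c=w.mean(0); n=np.linalg.svd(w-c,full_matrices=0)[2][2]; print('lid plane T',c,n,len(w),w.max(0))
w=box(V,178,105,250,215,.12); w=w[w[:,0]>.57]; c=w.mean(0); n=np.linalg.svd(w-c,full_matrices=0)[2][2]; print('lid plane S',c,n,len(w),w.max(0),w.min(0))
w=box(W,240,165,330,240,.081); w=w[w[:,2]<.088]; print(cv2.minAreaRect(w[:,:2].astype(np.float32)),w.min(0),w.max(0))
E
```

```text
cup [0.5084 0.2936 0.006 ] [0.5784 0.3473 0.0546]
mug [ 0.4913 -0.3279  0.006 ] [ 0.6008 -0.2265  0.1002]
jar [0.6474 0.2523 0.006 ] [0.7243 0.3092 0.09  ]
spoon [0.3061 0.0721 0.006 ] [0.4026 0.2689 0.0248]
purple [0.5509 0.1929 0.006 ] [0.6223 0.2525 0.0547]
green [0.4628 0.3974 0.006 ] [0.5198 0.4572 0.0557]
t [array([0.5347, 0.3203, 0.0485, 0.0478]), array([0.5352, 0.3205, 0.0517, 0.0537])] 0.053625920771176845
s [array([0.5352, 0.3204, 0.0511, 0.0474]), array([0.5353, 0.3185, 0.0548, 0.0542])] 0.05232830064142066
ring [ 0.4859 -0.0792] 0.0428894278236189 55
ring [ 0.4901 -0.0777] 0.045563755159273515 51
ring [ 0.4904 -0.0752] 0.04441362538163221 46
ring [ 0.4907 -0.0729] 0.043526153675426976 41
lid plane T [ 0.5914 -0.0656  0.2283] [-0.9903  0.0143 -0.1381] 1518 [0.6117 0.0308 0.2856]
lid plane S [ 0.6031 -0.0582  0.2087] [ 0.9889 -0.0094  0.148 ] 4994 [0.6183 0.03   0.2847] [ 0.5823 -0.167   0.12  ]
((0.5161367654800415, -0.06565313041210175), (0.20030967891216278, 0.19166412949562073), 89.25341033935547) [ 0.4202 -0.1667  0.081 ] [0.6116 0.0354 0.088 ]
```

Request:
jog_arm(motion=[0, 0, 0, 0, 0, -7.7, 0, 0, 0, 0, 0, -7.7, 0, 0, 0, 0, 0, -7.7, 0, 0, 0, 0, 0, -7.7, 0, 0, 0, 0, 0, -7.7, 0, 0, 0, 0, 0, -7.7, 0, 0, 0, 0, 0, -7.7, 0, 0, 0, 0, 0, -7.7, 0, 0, 0, 0, 0, -7.9], hand=-1)

```text
time_s: 1.0
ee_pos: [0.2188, -0.585, 0.2446]
tcp_rot: [0.705, 0.709, 0.0, -0.001]
wrist_force: [0.8, -1.0, -0.1]
opening: 1.004
```

Request:
jog_arm(motion=[40, 14, 0, 0, 0, 0, 40, 14, 0, 0, 0, 0, 40, 14, 0, 0, 0, 0, 40, 14, 0, 0, 0, 0, 40, 14, 0, 0, 0, 0, 40, 14, 0, 0, 0, 0, 40, 14, 0, 0, 0, 0, 40, 14, 0, 0, 0, 0, 40, 14, 0, 0, 0, 0, 40, 14, 0, 0, 0, 0, 40, 14, 0, 0, 0, 0, 40, 14, 0, 0, 0, 0])

```text
time_s: 2.2
ee_pos: [0.3868, -0.1036, 0.2451]
tcp_rot: [0.707, 0.707, -0.0, -0.0]
wrist_force: [1.2, -0.1, -1.1]
opening: 1.0
```

Request:
jog_arm(motion=[40, 14, 0, 0, 0, 0, 40, 14, 0, 0, 0, 0, 40, 14, 0, 0, 0, 0, 40, 14, 0, 0, 0, 0, 40, 14, 0, 0, 0, 0, 40, 14, 0, 0, 0, 0, 40, 14, 0, 0, 0, 0, 40, 14, 0, 0, 0, 0, 40, 14, 0, 0, 0, 0, 40, 14, 0, 0, 0, 0])

```text
time_s: 3.2
ee_pos: [0.5268, 0.2963, 0.2447]
tcp_rot: [0.707, 0.707, -0.0, -0.0]
wrist_force: [1.3, -0.0, -0.6]
opening: 1.001
```

```bash
python3 - <<'E'
from h import *
im,d,P=snap('wrist','w1'); W=pc({'d':d,'K':P['intrinsics'],'R':P['R'],'t':P['t']})
print(-P['R'].T@P['t'],P['R'][2])
w=W.reshape(-1,3);c=im.reshape(-1,3).astype(int)
m=(c.max(1)-c.min(1)<30)&(c.min(1)>90)&(np.hypot(w[:,0]-.535,w[:,1]-.32)<.045)
for z in(.02,.03,.04,.046):
    q=w[m&(w[:,2]>z)&(w[:,2]<z+.008)]; print(z,len(q),q.min(0),q.max(0),circ(q[:,:2]))
cv2.imwrite('pics/w1b.png',im)
E
```

```text
[0.5265 0.3777 0.3731] [-0.0011 -0.3164 -0.9486]
0.02 162 [0.5125 0.2977 0.0201] [0.5547 0.3405 0.028 ] (array([0.5335, 0.3195]), np.float64(0.020932999169980874))
0.03 181 [0.511  0.2969 0.03  ] [0.556  0.3405 0.038 ] (array([0.5335, 0.3195]), np.float64(0.022014139999948848))
0.04 223 [0.5078 0.2958 0.04  ] [0.5585 0.3466 0.048 ] (array([0.5335, 0.3199]), np.float64(0.02346310472615772))
0.046 749 [0.5057 0.2925 0.046 ] [0.5608 0.3469 0.0519] (array([0.5335, 0.3199]), np.float64(0.025447001148811675))
```

View pics/w1.png

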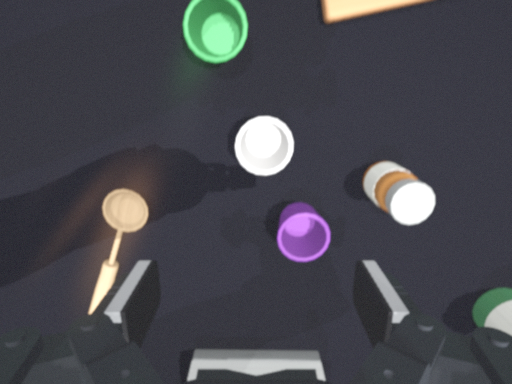

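The wrist view shows the white cup at (265,145), clear of purple (303,233) and green (216,30). The cup axis is at (0.534, 0.320) with its rim at z≈0.051.

Request:
jog_arm(motion=[8, 2, 25, 0, 0, 0, 8, 2, 35, 0, 0, 0, 8, 3, 35, 0, 0, 0, 0, 0, 35, 0, 0, 0, 0, 0, 30, 0, 0, 0, 0, 0, 25, 0, 0, 0, 0, 0, 15, 0, 0, 0, 0, 0, 12, 0, 0, 0, 0, 0, 0, 0, 0, 0])

```text
time_s: 4.15
ee_pos: [0.5328, 0.318, 0.0318]
tcp_rot: [0.707, 0.707, -0.001, -0.0]
wrist_force: [-0.7, -0.2, 0.3]
opening: 1.001
```

Request:
jog_arm(motion=[0, 0, 0, 0, 0, 0, 0, 0, 0, 0, 0, 0, 0, 0, 0, 0, 0, 0, 0, 0, 0, 0, 0, 0, 0, 0, 0, 0, 0, 0, 0, 0, 0, 0, 0, 0, 0, 0, 0, 0, 0, 0, 0, 0, 0, 0, 0, 0], hand=1, squeeze=30)

```text
time_s: 4.95
ee_pos: [0.5351, 0.3192, 0.0353]
tcp_rot: [0.707, 0.707, 0.001, 0.001]
wrist_force: [-0.8, -1.1, 6.4]
opening: 0.632
```

Request:
jog_arm(motion=[0, 0, -3, 0, 0, 0, 0, 0, -8, 0, 0, 0, 0, 0, -15, 0, 0, 0, 0, 0, -20, 0, 0, 0, 0, 0, -25, 0, 0, 0, 0, 0, -25, 0, 0, 0, 0, 0, -25, 0, 0, 0, 0, 0, -25, 0, 0, 0, 0, 0, -20, 0, 0, 0, 0, 0, -10, 0, 0, 0, 0, 0, 0, 0, 0, 0])

```text
time_s: 6.05
ee_pos: [0.535, 0.3191, 0.2119]
tcp_rot: [0.707, 0.707, 0.002, 0.001]
wrist_force: [0.9, -0.4, -1.3]
opening: 0.633
```

```bash
python3 - <<'E'
from h import *
s=ctrl.sense(); print(s['ee_pos'],s['wrist_force'],s['opening'],s['q'])
im,d,P=snap('wrist','w2'); a,ds,PS=snap('scene','s2')
for I,D,p,n in((im,d,P,'w'),(a,ds,PS,'s')):
    w=pc({'d':D,'K':p['intrinsics'],'R':p['R'],'t':p['t']}).reshape(-1,3);c=I.reshape(-1,3).astype(int)
    m=(c.max(1)-c.min(1)<30)&(c.min(1)>110)&(np.hypot(w[:,0]-.535,w[:,1]-.32)<.045)&(w[:,2]>.06)&(w[:,2]<.28)
    q=w[m]; print(n,len(q),q.min(0),q.max(0))
c=cv2.resize(a[130:330,300:480],None,fx=2,fy=2); cv2.imwrite('pics/s2c.png',np.hstack([c,cv2.resize(im,(533,400))[:,:430]]))
E
```

```text
[0.535  0.3191 0.2119] [ 0.8568 -0.414  -1.2634] 0.6326098808464771 [ 0.4341  0.2884 -0.082   1.196   0.      2.0049]
w 16715 [0.4988 0.2915 0.1769] [0.5682 0.3473 0.2462]
s 576 [0.5107 0.2916 0.1758] [0.5702 0.3452 0.2276]
```

View pics/s2c.png

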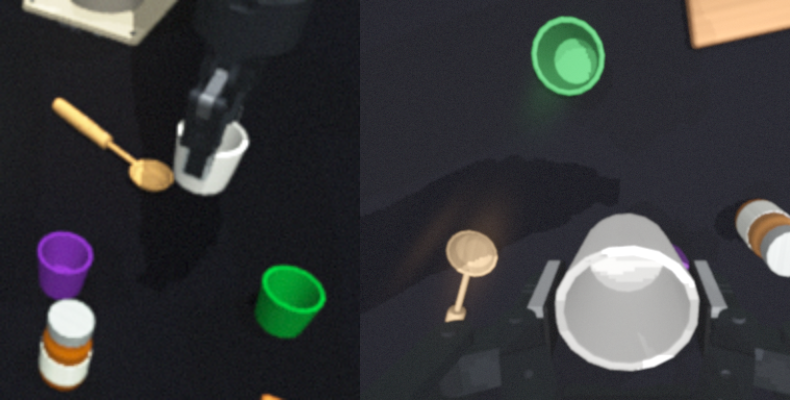

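The cup is held upright between the pads (crop left (210,155), right (625,300)). The spoon, purple and green cups are undisturbed.

Request:
jog_arm(motion=[0, 0, -10, 0, 0, -7.4, 0, 0, -10, 0, 0, -7.4, 0, 0, -10, 0, 0, -7.4, 0, 0, -10, 0, 0, -7.4, 0, 0, -5, 0, 0, -7.4, 0, 0, 0, 0, 0, -7.4, 0, 0, 0, 0, 0, -7.4, 0, 0, 0, 0, 0, -7.4, 0, 0, 0, 0, 0, -7.5, 0, 0, 0, 0, 0, -7.5, 0, 0, 0, 0, 0, -7.5, 0, 0, 0, 0, 0, -7.1])

```text
time_s: 7.35
ee_pos: [0.5328, 0.3181, 0.2521]
tcp_rot: [0.008, 1.0, -0.001, -0.002]
wrist_force: [-0.1, 0.4, -1.4]
opening: 0.626
```

Request:
jog_arm(motion=[3, -20, 0, 0, 0, 0, 3, -35, 0, 0, 0, 0, 3, -38, 0, 0, 0, 0, 3, -38, 0, 0, 0, 0, 3, -38, 0, 0, 0, 0, 3, -38, 0, 0, 0, 0, 3, -38, 0, 0, 0, 0, 3, -38, 0, 0, 0, 0, 3, -38, 0, 0, 0, 0, 3, -38, 0, 0, 0, 0, 3, -28, 0, 0, 0, 0, 0, 0, 0, 0, 0, 0])

```text
time_s: 8.55
ee_pos: [0.491, -0.0708, 0.2531]
tcp_rot: [0.014, 1.0, -0.0, -0.001]
wrist_force: [-0.7, 0.7, -1.2]
opening: 0.63
```

```bash
python3 - <<'E'
from h import *
s=ctrl.sense(); print(s['time_s'],s['ee_pos'],s['tcp_rot'],s['wrist_force'],s['opening'],s['q'])
im,d,P=snap('wrist','w3'); print(-P['R'].T@P['t'],P['R'][2])
E
```

```text
8.55 [ 0.491  -0.0708  0.2531] [ 0.0138  0.9999 -0.0004 -0.0013] [-0.6623  0.6647 -1.2015] 0.6296082585815015 [-0.2728  0.0446 -0.2848  1.2437 -0.0015 -0.2451]
[ 0.41   -0.0681  0.3817] [ 0.3127 -0.0105 -0.9498]
```

View pics/w3.png

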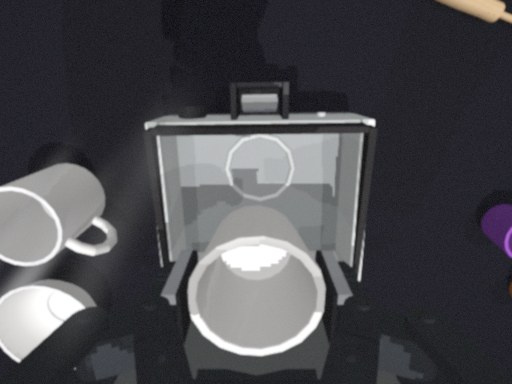

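The wrist view shows the wire ring at about (260,167), 66 px across, with the held cup below it at rim (258,293).

```bash
python3 - <<'E'
from h import *
im,P=load('w3'); W=pc(P)
x0,y0,x1,y1=215,128,306,212; g=im[y0:y1,x0:x1].min(2); r=cv2.morphologyEx(g,cv2.MORPH_TOPHAT,np.ones((5,5),np.uint8)); v,u=np.nonzero(r>25)
q=np.array([onz(P,x0+i,y0+j,.0215) for i,j in zip(u,v)])[:,:2]
c0=onz(P,260,167,.0215)[:2]; q=q[abs(np.hypot(*(q-c0).T)-.0345)<.007]
for k in range(3):
    c,R=circ(q); e=abs(np.hypot(*(q-c).T)-R); print('ring',c,R,len(q)); q=q[e<.003]
print('floor z',np.nanmedian(W[155:180,250:270,2]))
# triangulate ring centre height using top view: bright ring centre in top ~ (282,210)
_,T=load('t0'); 
for uv in((282,210),(282.5,210.5)): print('top',onz(T,*uv,.0215))
# cup rim
c=im.astype(int); m=(c.min(2)>200); m[:225]=0; w=W[m]; w=w[w[:,2]>.2]
top=w[w[:,2]>np.nanpercentile(w[:,2],50)]
n=np.linalg.svd(top-top.mean(0),full_matrices=0)[2][2]; print('rim',circ(top[:,:2]),top.mean(0),n,len(top))
# wall tops
m=(W[...,2]>.07)&(W[...,2]<.095); w=W[m]; w=w[(w[:,0]<.56)]
print('wall',w.min(0),w.max(0))
for u in(170,200,320,350): print([ (v,W[v,u].round(3).tolist()) for v in range(112,136,3)])
E
```

```text
ring [ 0.4964 -0.0674] 0.03512294674042399 462
ring [ 0.4964 -0.0674] 0.03512294674042399 462
ring [ 0.4964 -0.0674] 0.03512294674042399 462
floor z 0.01969839211801005
top [ 0.4972 -0.0671  0.0215]
top [ 0.4958 -0.0685  0.0215]
rim (array([ 0.4898, -0.0735]), np.float64(0.02629557132304358)) [ 0.4896 -0.071   0.2679] [0.011  0.0614 0.9981] 1766
wall [ 0.4069 -0.3275  0.07  ] [0.56  0.033 0.095]
[(112, [0.436, -0.164, 0.001]), (115, [0.438, -0.16, 0.018]), (118, [0.438, -0.151, 0.054]), (121, [0.438, -0.144, 0.083]), (124, [0.44, -0.144, 0.086]), (127, [0.441, -0.141, 0.098]), (130, [0.443, -0.14, 0.102]), (133, [0.445, -0.14, 0.103])]
[(112, [0.433, -0.122, 0.055]), (115, [0.436, -0.122, 0.056]), (118, [0.438, -0.122, 0.058]), (121, [0.438, -0.118, 0.083]), (124, [0.441, -0.118, 0.087]), (127, [0.442, -0.116, 0.1]), (130, [0.444, -0.116, 0.101]), (133, [0.446, -0.116, 0.102])]
[(112, [0.437, -0.008, 0.045]), (115, [0.439, -0.008, 0.049]), (118, [0.44, -0.013, 0.075]), (121, [0.441, -0.015, 0.085]), (124, [0.443, -0.016, 0.094]), (127, [0.444, -0.017, 0.102]), (130, [0.447, -0.017, 0.101]), (133, [0.461, -0.002, 0.019])]
[(112, [0.44, 0.03, 0.014]), (115, [0.441, 0.022, 0.043]), (118, [0.44, 0.013, 0.078]), (121, [0.442, 0.012, 0.084]), (124, [0.443, 0.008, 0.096]), (127, [0.445, 0.007, 0.102]), (130, [0.447, 0.007, 0.102]), (133, [0.457, 0.021, 0.051])]
```

Request:
jog_arm(motion=[-3, 3, 15, 0, 0, 0, -3.5, 3, 25, 0, 0, 0, 0, 0, 30, 0, 0, 0, 0, 0, 30, 0, 0, 0, 0, 0, 30, 0, 0, 0, 0, 0, 25, 0, 0, 0, 0, 0, 15, 0, 0, 0, 0, 0, 10, 0, 0, 0, 0, 0, 5, 0, 0, 0, 0, 0, 3, 0, 0, 0, 0, 0, 0, 0, 0, 0, 0, 0, 0, 0, 0, 0])

```text
time_s: 9.8
ee_pos: [0.5001, -0.0619, 0.0671]
tcp_rot: [0.011, 1.0, -0.0, 0.001]
wrist_force: [0.6, 1.2, -0.5]
opening: 0.633
```

Request:
jog_arm(motion=[0, 0, 1.5, 0, 0, 0, 0, 0, 1.5, 0, 0, 0, 0, 0, 0, 0, 0, 0])

```text
time_s: 10.1
ee_pos: [0.4994, -0.0618, 0.0634]
tcp_rot: [0.011, 1.0, -0.0, 0.0]
wrist_force: [-0.7, 0.2, -1.6]
opening: 0.634
```

Request:
jog_arm(motion=[1, -1, 1.5, 0, 0, 0, 1, -1, 1.5, 0, 0, 0, 0, 0, 1, 0, 0, 0, 0, 0, 0, 0, 0, 0, 0, 0, 0, 0, 0, 0])

```text
time_s: 10.6
ee_pos: [0.4973, -0.0637, 0.0592]
tcp_rot: [0.01, 1.0, 0.0, -0.0]
wrist_force: [-0.7, -1.0, -0.6]
opening: 0.629
```

Request:
jog_arm(motion=[0, 0, 1, 0, 0, 0, 0, 0, 0, 0, 0, 0, 0, 0, 0, 0, 0, 0])

```text
time_s: 10.9
ee_pos: [0.4973, -0.0637, 0.0583]
tcp_rot: [0.01, 1.0, 0.0, -0.0]
wrist_force: [0.0, -0.7, -1.7]
opening: 0.628
```

Request:
jog_arm(motion=[0, 0, 1, 0, 0, 0, 0, 0, 0, 0, 0, 0, 0, 0, 0, 0, 0, 0])

```text
time_s: 11.2
ee_pos: [0.4973, -0.0637, 0.0573]
tcp_rot: [0.01, 1.0, 0.0, -0.0]
wrist_force: [0.4, -0.5, -1.1]
opening: 0.626
```

Request:
jog_arm(motion=[0, 0, 1, 0, 0, 0, 0, 0, 0, 0, 0, 0])

```text
time_s: 11.4
ee_pos: [0.4972, -0.0637, 0.0562]
tcp_rot: [0.01, 1.0, 0.0, -0.0]
wrist_force: [0.5, -1.1, -2.2]
opening: 0.628
```

Request:
jog_arm(motion=[0, 0, 1, 0, 0, 0, 0, 0, 0, 0, 0, 0])

```text
time_s: 11.6
ee_pos: [0.4975, -0.0638, 0.0554]
tcp_rot: [0.011, 1.0, 0.0, 0.0]
wrist_force: [0.7, -0.8, -1.2]
opening: 0.633
```

```bash
python3 - <<'E'
from h import *
s=ctrl.sense(); print(s['time_s'],s['ee_pos'],s['wrist_force'])
im,d,P=snap('wrist','w4'); a,da,PS=snap('scene','s4')
A=cv2.resize(a[140:250,160:300],(560,440)); cv2.imwrite('pics/w4c.png',np.hstack([im[60:384,130:390],cv2.resize(A,(412,324))]))
E
```

```text
11.6 [ 0.4975 -0.0638  0.0554] [ 0.6797 -0.8388 -1.1964]
```

View pics/w4c.png

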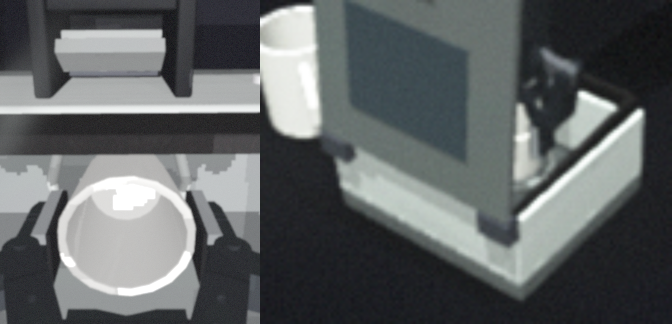

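The crop shows the held cup (rim about (127,235)) just above the floor between the ring's arcs. There is no contact yet.

Request:
jog_arm(motion=[0, 0, 1, 0, 0, 0, 0, 0, 0, 0, 0, 0])

```text
time_s: 11.9
ee_pos: [0.4978, -0.0638, 0.0553]
tcp_rot: [0.01, 1.0, -0.0, 0.0]
wrist_force: [-2.1, 0.1, 6.6]
opening: 0.632
```

Request:
jog_arm(motion=[0, 0, 1, 0, 0, 0, 0, 0, 0, 0, 0, 0])

```text
time_s: 12.1
ee_pos: [0.4979, -0.0639, 0.0553]
tcp_rot: [0.01, 1.0, -0.0, 0.0]
wrist_force: [-4.3, 0.8, 14.2]
opening: 0.629
```

Request:
jog_arm(motion=[0, 0, 0.7, 0, 0, 0, 0, 0, 0, 0, 0, 0])

```text
time_s: 12.3
ee_pos: [0.498, -0.0639, 0.0552]
tcp_rot: [0.01, 1.0, -0.0, 0.001]
wrist_force: [-5.8, 0.2, 18.3]
opening: 0.628
```

Request:
jog_arm(motion=[0, 0, -1.2, 0, 0, 0, 0, 0, -1, 0, 0, 0, 0, 0, 0, 0, 0, 0])

```text
time_s: 12.6
ee_pos: [0.4977, -0.0638, 0.0554]
tcp_rot: [0.01, 1.0, -0.0, 0.0]
wrist_force: [-1.7, -0.1, 6.2]
opening: 0.634
```

Request:
jog_arm(motion=[0, 0, 0, 0, 0, 0, 0, 0, 0, 0, 0, 0, 0, 0, 0, 0, 0, 0, 0, 0, 0, 0, 0, 0, 0, 0, 0, 0, 0, 0], hand=-0.85)

```text
time_s: 13.1
ee_pos: [0.4973, -0.0637, 0.0546]
tcp_rot: [0.01, 1.0, 0.0, -0.0]
wrist_force: [-0.9, 0.3, -0.5]
opening: 0.929
```

Request:
jog_arm(motion=[0, 0, -2, 0, 0, 0, 0, 0, -4, 0, 0, 0, 0, 0, -8, 0, 0, 0, 0, 0, -12, 0, 0, 0, 0, 0, -20, 0, 0, 0, 0, 0, -30, 0, 0, 0, 0, 0, -30, 0, 0, 0, 0, 0, -30, 0, 0, 0, 0, 0, -30, 0, 0, 0, 0, 0, -20, 0, 0, 0, 0, 0, -10, 0, 0, 0, 0, 0, 0, 0, 0, 0])

```text
time_s: 14.3
ee_pos: [0.4985, -0.064, 0.2531]
tcp_rot: [0.01, 1.0, -0.001, 0.002]
wrist_force: [0.1, -1.1, 0.2]
opening: 0.924
```

```bash
python3 - <<'E'
from h import *
s=ctrl.sense(); print(s['time_s'],s['ee_pos'],s['tcp_rot'],s['wrist_force'],s['q'])
im,d,P=snap('wrist','w5'); W=pc(load('w5')[1])
w=W.reshape(-1,3); m=(w[:,2]>.058)&(w[:,2]<.08)&(np.hypot(w[:,0]-.4964,w[:,1]+.0674)<.036); q=w[m]
print(circ(q[:,:2]),q.min(0),q.max(0)); t=q[q[:,2]>.064]; n=np.linalg.svd(t-t.mean(0),full_matrices=0)[2][2]; print(n,len(t))
E
```

```text
14.3 [ 0.4985 -0.064   0.2531] [ 0.0105  0.9999 -0.0005  0.002 ] [ 0.0948 -1.1333  0.2471] [-0.2564  0.0518 -0.2772  1.2376  0.     -0.2355]
(array([ 0.4962, -0.0639]), np.float64(0.025063400187778168)) [ 0.4698 -0.0911  0.0581] [ 0.5241 -0.0366  0.0715]
[ 0.018  -0.0016  0.9998] 820
```

View pics/w5.png

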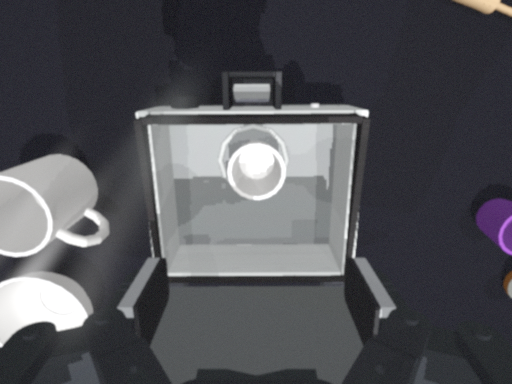

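The cup stands upright in the ring, with its rim at (257,170), its axis 3 mm from the ring centre and a tilt of about 1°. Nothing else has moved. Now the lid: close the fingers, go over its top and come down behind it.

Request:
jog_arm(motion=[0, 0, -20, 0, 0, 0, 0, 0, -35, 0, 0, 0, 0, 0, -30, 0, 0, 0, 0, 0, -7, 0, 0, 0, -15, 0, 0, 0, 0, 0, -30, 0, 0, 0, 0, 0, -35, 0, 0, 0, 0, 0, -35, 0, 0, 0, 0, 0, -25, 0, 0, 0, 0, 0, -12, 0, 0, 0, 0, 0, 0, 0, 0, 0, 0, 0, 0, 0, 0, 0, 0, 0], hand=1, squeeze=30)

```text
time_s: 15.55
ee_pos: [0.6484, -0.0667, 0.3413]
tcp_rot: [0.01, 1.0, 0.0, -0.002]
wrist_force: [0.1, 0.8, 0.3]
opening: 0.003
```

Request:
jog_arm(motion=[0, 0, 15, 0, 0, 0, 0, 0, 25, 0, 0, 0, 0, 0, 25, 0, 0, 0, 0, 0, 15, 0, 0, 0, 0, 0, 4, 0, 0, 0, 0, 0, 0, 0, 0, 0])

```text
time_s: 16.15
ee_pos: [0.6485, -0.0668, 0.2583]
tcp_rot: [0.011, 1.0, 0.0, -0.001]
wrist_force: [-0.1, -0.4, -0.3]
opening: 0.004
```

Request:
jog_arm(motion=[10, 0, 0, 0, 0, 0, 10, 0, 0, 0, 0, 0, 8, 0, 0, 0, 0, 0, 6, 0, 0, 0, 0, 0, 6, 0, 0, 0, 0, 0, 6, 0, 0, 0, 0, 0, 6, 0, 1, 0, 0, 0, 6, 0, 1, 0, 0, 0, 6, 0, 1, 0, 0, 0])

```text
time_s: 17.05
ee_pos: [0.585, -0.0657, 0.2559]
tcp_rot: [0.011, 1.0, -0.0, 0.0]
wrist_force: [0.0, -1.2, 0.7]
opening: 0.002
```

Request:
jog_arm(motion=[6, 0, 1, 0, 0, 0, 6, 0, 1, 0, 0, 0, 7, 0, 2, 0, 0, 0, 7, 0, 3, 0, 0, 0, 7, 0, 3, 0, 0, 0, 7, 0, 3, 0, 0, 0])

```text
time_s: 17.65
ee_pos: [0.5447, -0.0647, 0.2425]
tcp_rot: [0.01, 1.0, -0.0, 0.0]
wrist_force: [0.5, 0.5, -1.0]
opening: -0.002
```

```bash
cat > lid.py <<'E'
from h import *
import sys
a,d,P=snap('scene',sys.argv[1]); V=pc(load(sys.argv[1])[1])
s=ctrl.sense(); print(s['time_s'],s['ee_pos'],s['wrist_force'])
m=(abs(V[...,1]+.118)<.03)&(V[...,0]>.41)&(V[...,0]<.625)&(V[...,2]>.087); w=V[m]
# robust line in x-z on outer face: r from hinge
best=None
q=w[:,[0,2]]
rng=np.random.default_rng(0)
for k in range(300):
    i,j=rng.integers(len(q),size=2); e=q[j]-q[i]
    if np.hypot(*e)<.05: continue
    n=np.array([-e[1],e[0]])/np.hypot(*e); c=(abs((q-q[i])@n)<.002).sum()
    if best is None or c>best[0]: best=(c,i,n)
c,i,n=best; f=q[abs((q-q[i])@n)<.002]; f0=f.mean(0); dd=np.linalg.svd(f-f0,full_matrices=0)[2][0]; dd*=-np.sign(dd[0])
print('lid angle',np.arctan2(dd[1],-dd[0]),c,len(q),f.min(0),f.max(0))
E
python3 lid.py s6
```

```text
17.7 [ 0.5431 -0.0644  0.2418] [-2.158  -1.1763 -0.8565]
lid angle 1.001761532987681 1382 1818 [0.5144 0.0954] [0.6178 0.2555]
```

The lid follows the fingertip, at 1.00 rad as planned.

Request:
jog_arm(motion=[8, 0, 5, 0, 0, 0, 8, 0, 6, 0, 0, 0, 9, 0, 7, 0, 0, 0, 8, 0, 7, 0, 0, 0, 7, 0, 8, 0, 0, 0, 7, 0, 8, 0, 0, 0, 6, 0, 9, 0, 0, 0, 6, 0, 9, 0, 0, 0, 5, 0, 9, 0, 0, 0, 4, 0, 8, 0, 0, 0, 3, 0, 7, 0, 0, 0, 0, 0, 0, 0, 0, 0])

```text
time_s: 18.9
ee_pos: [0.4731, -0.0629, 0.1585]
tcp_rot: [0.01, 1.0, 0.0, -0.001]
wrist_force: [-0.0, 1.4, -1.1]
opening: -0.002
```

```bash
python3 lid.py s7
```

```text
18.95 [ 0.4738 -0.0631  0.1592] [ 0.1011  0.7076 -0.1721]
lid angle 0.29525670477133187 1138 1728 [0.4325 0.0961] [0.6166 0.1551]
```

Request:
jog_arm(motion=[0, 0, -15, 0, 0, 0, 10, 0, -5, 0, 0, 0, 15, 0, 0, 0, 0, 0, 10, 0, 0, 0, 0, 0, 0, 0, 5, 0, 0, 0, 0, 0, 6, 0, 0, 0, 0, 0, 6, 0, 0, 0, 0, 0, 6, 0, 0, 0, 0, 0, 6, 0, 0, 0, 0, 0, 5, 0, 0, 0, 0, 0, 3, 0, 0, 0, 0, 0, 0, 0, 0, 0])

```text
time_s: 20.15
ee_pos: [0.4391, -0.0624, 0.1422]
tcp_rot: [0.01, 1.0, 0.0, -0.001]
wrist_force: [-0.1, -0.2, 0.1]
opening: -0.0
```

```bash
python3 lid.py s8; python3 -c "
from h import *
a=cv2.imread('pics/s8.png'); cv2.imwrite('pics/s8c.png',cv2.resize(a[100:260,150:330],None,fx=3,fy=3))"
```

```text
20.2 [ 0.4393 -0.0625  0.1426] [1.3695 0.0428 0.2426]
lid angle 0.14019419982122724 1108 1700 [0.4181 0.0969] [0.6159 0.1274]
```

View pics/s8c.png

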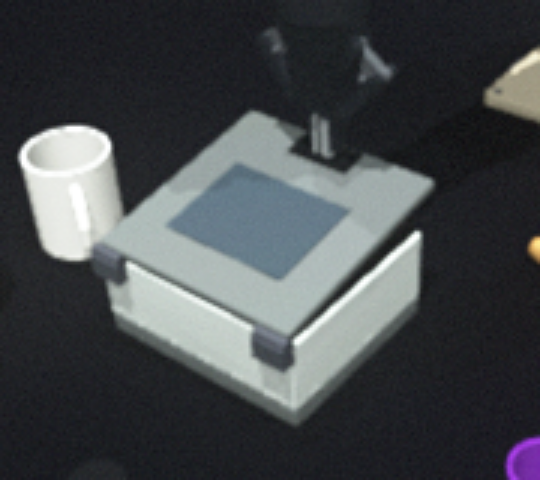

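The closed fingertips rest in the middle of the thumb pad (crop (322,150)), with the lid at 0.14 rad. Next is pressing in small steps.

Request:
jog_arm(motion=[0, 0, 2, 0, 0, 0, 0, 0, 2, 0, 0, 0, 0, 0, 2, 0, 0, 0, 0, 0, 2, 0, 0, 0, 0, 0, 2, 0, 0, 0, 0, 0, 0, 0, 0, 0])

```text
time_s: 20.8
ee_pos: [0.4392, -0.0625, 0.1326]
tcp_rot: [0.011, 1.0, 0.0, -0.0]
wrist_force: [0.0, -0.1, 1.5]
opening: 0.002
```

Request:
jog_arm(motion=[0, 0, 1, 0, 0, 0, 0, 0, 1, 0, 0, 0, 0, 0, 0, 0, 0, 0])

```text
time_s: 21.1
ee_pos: [0.4392, -0.0625, 0.131]
tcp_rot: [0.01, 1.0, -0.0, -0.0]
wrist_force: [-2.0, -0.6, 3.8]
opening: 0.0
```

Request:
jog_arm(motion=[0, 0, 1, 0, 0, 0, 0, 0, 1, 0, 0, 0, 0, 0, 0, 0, 0, 0])

```text
time_s: 21.4
ee_pos: [0.439, -0.0625, 0.1292]
tcp_rot: [0.01, 1.0, -0.0, -0.0]
wrist_force: [-3.1, -0.5, 6.4]
opening: -0.001
```

Request:
jog_arm(motion=[0, 0, 1, 0, 0, 0, 0, 0, 0, 0, 0, 0])

```text
time_s: 21.6
ee_pos: [0.4388, -0.0625, 0.1281]
tcp_rot: [0.01, 1.0, -0.0, -0.001]
wrist_force: [-3.8, -0.6, 6.6]
opening: -0.002
```

Request:
jog_arm(motion=[0, 0, 1, 0, 0, 0, 0, 0, 0, 0, 0, 0])

```text
time_s: 21.8
ee_pos: [0.4387, -0.0625, 0.127]
tcp_rot: [0.01, 1.0, -0.0, -0.001]
wrist_force: [-3.5, -0.3, 6.5]
opening: -0.0
```

Request:
jog_arm(motion=[0, 0, 1, 0, 0, 0, 0, 0, 0, 0, 0, 0])

```text
time_s: 22.0
ee_pos: [0.4386, -0.0625, 0.126]
tcp_rot: [0.011, 1.0, -0.0, -0.001]
wrist_force: [-3.5, -0.1, 6.8]
opening: 0.002
```

Request:
jog_arm(motion=[0, 0, 1, 0, 0, 0, 0, 0, 0, 0, 0, 0])

```text
time_s: 22.2
ee_pos: [0.4384, -0.0625, 0.125]
tcp_rot: [0.01, 1.0, -0.0, -0.001]
wrist_force: [-4.7, -0.3, 7.3]
opening: -0.003
```

Request:
jog_arm(motion=[0, 0, 1, 0, 0, 0, 0, 0, 0, 0, 0, 0])

```text
time_s: 22.4
ee_pos: [0.4383, -0.0625, 0.124]
tcp_rot: [0.01, 1.0, -0.0, -0.001]
wrist_force: [-4.7, 0.2, 7.1]
opening: 0.003
```

Request:
jog_arm(motion=[0, 0, 1, 0, 0, 0, 0, 0, 0, 0, 0, 0])

```text
time_s: 22.6
ee_pos: [0.4382, -0.0625, 0.1229]
tcp_rot: [0.01, 1.0, -0.0, -0.001]
wrist_force: [-4.2, -0.3, 8.2]
opening: -0.001
```

Request:
jog_arm(motion=[0, 0, 0.8, 0, 0, 0, 0, 0, 0, 0, 0, 0])

```text
time_s: 22.8
ee_pos: [0.4381, -0.0625, 0.1221]
tcp_rot: [0.011, 1.0, -0.0, -0.001]
wrist_force: [-5.0, 0.6, 7.9]
opening: -0.001
```

Request:
jog_arm(motion=[0, 0, 0.8, 0, 0, 0, 0, 0, 0, 0, 0, 0])

```text
time_s: 23.0
ee_pos: [0.438, -0.0625, 0.1214]
tcp_rot: [0.011, 1.0, -0.0, -0.001]
wrist_force: [-5.3, -0.2, 8.6]
opening: -0.005
```

Request:
jog_arm(motion=[0, 0, 0.8, 0, 0, 0, 0, 0, 0, 0, 0, 0])

```text
time_s: 23.2
ee_pos: [0.4379, -0.0625, 0.1207]
tcp_rot: [0.011, 1.0, -0.0, -0.002]
wrist_force: [-6.5, 0.6, 9.6]
opening: 0.0
```

Request:
jog_arm(motion=[0, 0, 0.8, 0, 0, 0, 0, 0, 0, 0, 0, 0])

```text
time_s: 23.4
ee_pos: [0.4379, -0.0625, 0.1205]
tcp_rot: [0.011, 1.0, -0.0, -0.002]
wrist_force: [-7.5, 0.7, 12.8]
opening: -0.002
```

Request:
jog_arm(motion=[0, 0, 0.5, 0, 0, 0, 0, 0, 0, 0, 0, 0])

```text
time_s: 23.6
ee_pos: [0.4379, -0.0625, 0.1203]
tcp_rot: [0.01, 1.0, -0.0, -0.002]
wrist_force: [-8.8, 1.1, 16.5]
opening: 0.002
```

```bash
python3 lid.py s9
```

```text
23.65 [ 0.4379 -0.0625  0.1203] [-9.1649  0.9062 16.082 ]
lid angle 0.02636873230501448 1017 1617 [0.4154 0.0976] [0.6151 0.1065]
```

It feels rigid at 0.026 rad with 18 N, so it has probably snapped and is on the stop. I release and check whether it stays.

Request:
jog_arm(motion=[0, 0, -1, 0, 0, 0, 0, 0, -1, 0, 0, 0, 0, 0, -2, 0, 0, 0, 0, 0, -4, 0, 0, 0, 0, 0, -10, 0, 0, 0, 0, 0, -20, 0, 0, 0, 0, 0, -20, 0, 0, 0, 0, 0, -20, 0, 0, 0, 0, 0, 0, 0, 0, 0, 0, 0, 0, 0, 0, 0])

```text
time_s: 24.65
ee_pos: [0.44, -0.0626, 0.1976]
tcp_rot: [0.01, 1.0, -0.0, 0.001]
wrist_force: [0.4, 0.5, 0.1]
opening: 0.001
```

```bash
python3 lid.py s10; python3 - <<'E'
from h import *
b,d,P=snap('top','t10'); a=cv2.imread('pics/s10.png'); cv2.imwrite('pics/fin.png',np.hstack([cv2.resize(a[90:300,90:480],(480,300)),cv2.resize(b[120:300,80:400],(320,300))]))
E
```

```text
24.7 [ 0.4393 -0.0624  0.1968] [-0.2715  0.4181  0.087 ]
lid angle 0.03633489433491275 1037 1466 [0.4156 0.0982] [0.6105 0.1082]
```

View pics/fin.png

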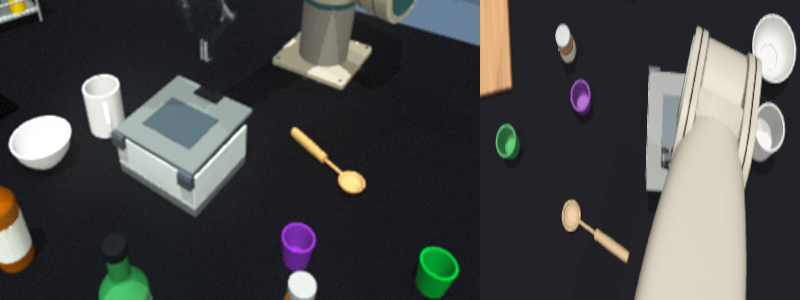

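The robot is clear and the lid holds at 0.036 rad without contact. An unlatched lid would have risen to 0.085, so it is latched. The bystanders stand in place, so I hand in.

```bash
python3 -c "
from h import *
ticket.job_done(); print(ctrl.sense()['time_s'])"
```

```text
the job is handed in; nothing more can be done
the job is handed in; nothing more can be done
```

The cup is in the nest and the lid is shut and latched. I handed the job in about 25 s into the 72 s allowed.

- **Cup:** I picked up the white handleless cup and stood it in the wire nest. After I let go, the camera showed it upright (about 1° tilt), 3 mm off the ring centre and inside the ring. I did not see it again once the lid was shut.
- **Setting down:** It was not as soft as I planned. I sent three lowering steps in a row, and the contact force rose to about 18 N. I backed off to 6 N and then opened the fingers.
- **Lid:** I pushed the lid over from behind with the closed fingers, then pressed on the thumb pad in steps of 2 mm or less. The highest reading while pressing was about 19 N in total, and 16.5 N of that was vertical.
- **Catch:** I did not see a clear drop in force at the snap. The force stiffened at 0.026 rad. With the arm lifted clear, the lid stayed at about 0.036 rad instead of rising to 0.085, so it is latched.
- **Other things:** The spoon, jar, bowl, mug and coloured cups looked unmoved in the last pictures.

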